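Clamp a relief carving in the notched clamping board

ROBOT

A 7-joint arm with a two-finger parallel gripper is mounted at the origin on the work surface. World frame = base frame: x ahead of the robot, y to its left, z up, the work surface at z = 0. Lengths are in m, angles in rad, forces in N, time in s.
With the tool pointing down it reaches from about 0.4 to 0.9 m from the base axis. Payload 5.5 kg.
Tool frame: the origin (TCP) lies midway between the tips of the shut fingers; the grasp point (between the pads) lies 19 mm behind it (arm.pinch_z is the distance from the TCP to the grasp point, in m); z points along the fingers, y is the line along which they close (so a half turn about z gives the same grasp; the last joint's range is limited). The gripper opens to 85 mm and grips with 20 to 120 N. Pads are 22 mm wide; open, the fingers measure 114 mm over their backs; the gripper's body (76 mm by 85 mm) begins 54 mm behind the grasp point. The pads swing forward as they close: fully open they stand 13 mm farther back than shut.
Start: joints at [-1.066, 0.501, -0.427, 1.55, 0.221, 1.138, -0.21], TCP at [0.156, 0.631, 0.231] pointing down, gripper open.
Joint ranges: [-2.88, 2.88], [-0.31, 2.03], [-1.54, 1.56], [0.2, 2.42], [-1.41, 4.55], [0.19, 2.02], [-2.57, 2.57]. Speed limits (rad/s): [2.57, 2.57, 3.14, 3.14, 3.14, 3.14, 3.14].

INTERFACE

Orientations are given as a 3x3 rotation matrix whose columns are the frame's x, y, z axes.
In Python, from workcell import arm, eoat, get_image gives the robot as it stands. Calls block until the motion is done:
- arm.movep(position, orientation): joint-space move of the TCP to a pose.
- arm.movel(position, attitude=None, vel=0.15, until_force=None): straight line of the TCP; attitude=None keeps the orientation; vel is the mean speed in m/s. With until_force (N) it stops when the force on the tool has changed by that much, and returns True; else False.
- arm.move_j(angles): joint-space move.
- eoat.command_gripper(opening, f_grip=None): finger opening in m; f_grip is the grip in N (None keeps the last); returns when the fingers have stopped.
- arm.hold(seconds).
- arm.inverse_kinematics(position, orientation): joint angles nearest the present ones, or None.
- get_image(name): name is "scene" or "top"; returns a dict with "frame" (480x640x3 uint8, red, green, blue), "fx", "fy", "cx", "cy" (pixels), "k1" (the pictures are not rectified: a ray, as slopes to the right and down, at radius r is drawn at 1 + k1 r^2 times it, then the intrinsics apply), "eye" and "attitude" of the camera in the world. Camera axes: x right, y up, looking along -z (the intrinsics and any distortion apply to the point x, -y, -z); pixel columns grow to the right and rows downward; lengths in m; the calibration is good to about 2 mm. A picture is of the moment at which its call begins. There is no depth.
A pose or a line that the arm cannot do raises arm.Unreachable and nothing moves.
- arm.finish_job(): hands the job in; it is judged then, once.
Readings, each from a call of its own:
- arm.read_t(): time.
- arm.read_q(): joint angles.
- arm.read_joint_vel(): joint speeds.
- arm.read_tau(): joint torques, N m.
- arm.read_ee_pos(): TCP position.
- arm.read_eef_rot(): TCP orientation.
- arm.read_ft_force(): force on the tool from outside, world axes, zero at the start.
- arm.read_moment(): the same for the moment, N m.
- arm.read_gripper_width(): finger opening in m.
- arm.read_finger_force(): force on a finger pad.
Only numpy, scipy, OpenCV 4.12 (cv2) and the standard library are available. Lean on these libraries where they do the work, as an engineer would, in place of code of your own. Each camera call takes 0.05 s, during which the arm holds its last target. There are 200 camera calls.

TASK

Clamp the carved wooden panel on the clamping board. Squeeze the red trigger of the sliding stop, slide the stop up to the panel, and let go with its pin fully home in the closest notch that the panel leaves free; then swing the cam lever until the panel is held firmly between the stop and the cam jaw, pressing gently enough not to crush its edges. Leave the tools lying round about alone.

Things in the scene. Friction and masses are not known exactly. Their poses are not given: they have to be found in the camera images.
- board: Clamping board fixed to the bench: hardwood 200 (x) x 490 (y) x 24 mm. Origin on the centre line, at bench height; its top face is 24 mm higher. Its y axis runs along the rail from the sliding stop towards the cam jaw, z up; it reaches from y = -280 to +210 mm. A channel along the centre line holds a steel strip with square notches 6 mm wide every 10 mm.
- stop: Sliding stop: green casting 105 mm long. Origin in the board's top plane, 50 mm behind its jaw face; axes as the board's. Trigger squeezed, it slides along board y with 3 N friction. Trigger out and pin (4 mm thick) on a land between notches, it can be pushed (about 6 N) until the pin drops into the next notch and locks it, 1 to 2 mm play.
- stop_face (a point): Centre of the stop's front face (black rubber, 88 mm wide, 34 mm high), 17 mm above the board top, facing the panel along board +y. Where the notches lie relative to the board differs by up to half a pitch from start to start and is not measured: they must be felt or seen.
- stop_grip (a point): Middle of the place to squeeze with the trigger out, 74 mm above the board top, 58.5 mm behind stop_face. On its -y side (board) the fixed orange hand post (26 mm wide, 16 thick, top 88 mm above the board top), on its +y side the red trigger bar: 49 mm over both along board y, 34 mm when squeezed. Pushing the post forwards does not move the trigger; pushing the bar backwards squeezes it.
- trigger_bar (a point): Centre of the red trigger bar: a round bar 16 mm in diameter, 28 mm long across the rail, 74 mm above the board top, on a steel arm that pivots 52 mm below it. Squeezing moves it towards the hand post.
- trigger (a joint): Angle of the trigger (rad): 0 = fully out, pin fully home in a notch; about 0.2 = pin resting on a land between notches; 0.28 = fully squeezed, pin clear of the strip. A spring pushes it out; full squeeze takes about 5 N at the bar (grip with 15 to 25 N).
- panel: The carving: loose flat panel of amber wood with a carved rosette, 130 (its x) x 150 (its y, along the rail) x 30 mm (relief up to 12 mm higher), 0.2 to 0.4 kg, lying on the board between stop and cam jaw, slightly turned. Clamped with 15 to 30 N it is held firmly; over 60 N bruises its soft edges. Origin at the centre of its underside.
- jaw: Cam jaw: green block with black rubber facing at the board's +y end, 90 mm wide, top 34 mm above the board top, guided along board y and driven by the cam lever only. Origin under its face, in the board's top plane; axes as the board's.
- jaw_face (a point): Centre of the cam jaw's face, 17 mm above the board top, facing the stop along board -y. stop_face to jaw_face is the opening; the panel takes 150 mm of it.
- cam (a joint): Angle of the cam lever (rad): 0 = fully open, growing clockwise seen from above to 1.745. It pushes the cam jaw towards the stop by 10.5 mm per rad, 18 mm in all. It turns with 4 to 8 N at the knob and stays where left; once the panel is caught, each 10 N of clamping adds about 1.4 N at the knob and takes about 0.4 mm of jaw travel.
- cam_knob (a point): Centre of the red upright knob (18 mm in diameter, 44 to 84 mm above the board top) at the end of the cam lever, 66 mm above the board top. The lever arm's top is 44 mm above the board top.
- cam_axis (a point): Point on the cam lever's vertical axis, level with cam_knob and 75 mm from it.
- mallet: Bystander: round wooden carver's mallet, 220 mm long, head 72 mm in diameter, lying on the bench beside the board.
- gouge: Bystander: gouge with a reddish handle, 250 mm long, lying on the bench beside the board.
- stone: Bystander: reddish sharpening stone 156 x 56 x 24 mm lying on the bench beside the board.
There are look-alikes about, which are no part of the job. What is shaped like the panel but white is not meant.

How it is judged:
By the outcome, as a careful person would: the job done as asked, in the order asked, and still so for the second after the job is handed in, with the robot touching nothing.
It also fails if it takes over 70 s, if anything falls off the work surface, if the arm or the gripper's body presses on something with over 40 N, if the wrist force passes 120 N, or if a joint passes its speed limit or range.

## Working session

There is one attempt and no reset: what is moved stays moved. The work goes in short steps, each a Python script; the robot and the scene stay as the last script left them, time stands still between calls to the robot, and variables do not carry over. Pictures are saved under pics/ and viewed, at most 10 in all, crops included, and the job is handed in when it is done.

```bash
mkdir -p pics; ls; python3 - <<'E'
from workcell import arm,get_image
import cv2
for n in("scene","top"):
    d=get_image(n); cv2.imwrite(f"pics/{n}0.png",d["frame"][:,:,::-1])
    print(n,{k:v for k,v in d.items() if k!="frame"})
E
```

```text
pics
scene {'fx': 503.9696583475165, 'fy': 503.9696583475165, 'cx': 322.39442202359635, 'cy': 243.34172439857366, 'k1': 4.3084132010719856e-05, 'eye': array([ 1.08876589, -0.31655291,  0.93837866]), 'attitude': array([[ 0.57236775, -0.65754711,  0.48992547],
       [ 0.81983212,  0.47086611, -0.32582265],
       [-0.01644555,  0.58814702,  0.80858681]])}
top {'fx': 521.3722558742847, 'fy': 521.3722558742847, 'cx': 311.4095243539128, 'cy': 235.370919503244, 'k1': -0.06974954311218527, 'eye': array([0.48401463, 0.03302548, 1.2368511 ]), 'attitude': array([[-0.01644679,  0.99616668, -0.08591535],
       [-0.99958434, -0.01434649,  0.02500663],
       [ 0.02367819,  0.08629092,  0.99598856]])}
```

View pics/scene0.png

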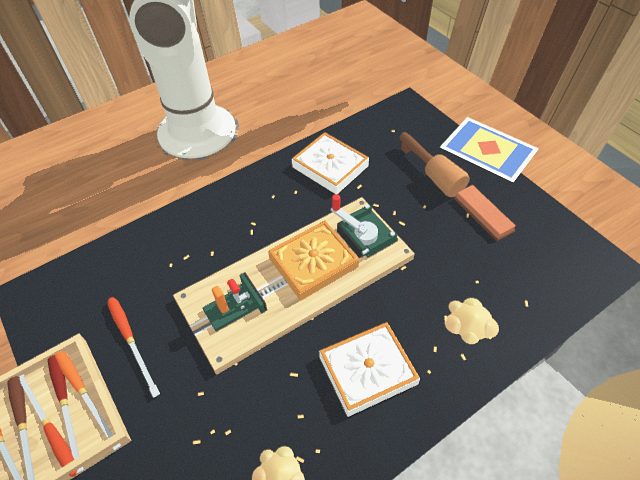

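View pics/top0.png

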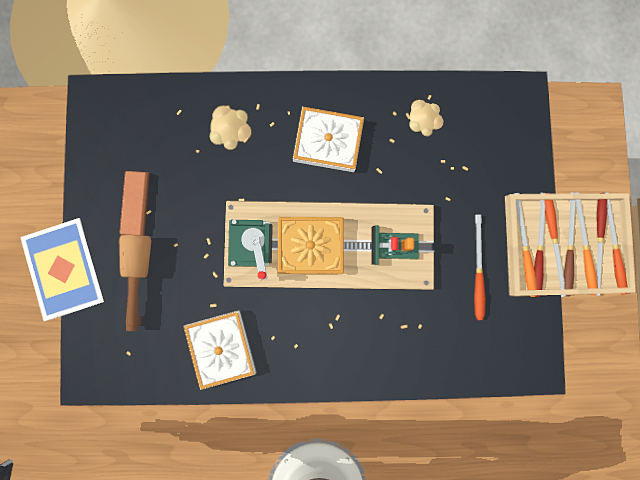

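Top view: board at (224–434, 201–290), with the stop at right (375–420, 245), trigger/post at (385–415, 243), amber panel at (311, 246), cam knob at (262, 275) and cam axis at (252, 238). Panel candidates are the amber one at (311,246), a white one at (328,139) and a white one at (219,350). Only the amber one lying on the board between stop and jaw fits. Next I measure and enlarge it for confirmation.

```bash
cat > h.py <<'E'
import numpy as np,cv2
from workcell import arm,eoat,get_image
def und(d,uv):
    K=np.array([[d["fx"],0,d["cx"]],[0,d["fy"],d["cy"]],[0,0,1]])
    p=cv2.undistortPoints(np.array(uv,float).reshape(-1,1,2),K,np.array([d["k1"],0,0,0.]))[:,0]
    r=np.c_[p[:,0],-p[:,1],-np.ones(len(p))]@d["attitude"].T
    return r/np.linalg.norm(r,axis=1)[:,None]
def plane(d,uv,z):
    r=und(d,uv); return d["eye"]+r*((z-d["eye"][2])/r[:,2])[:,None]
def tri(d1,u1,d2,u2):
    A=0;b=0
    for d,u in((d1,u1),(d2,u2)):
        r=und(d,[u])[0];P=np.eye(3)-np.outer(r,r);A=A+P;b=b+P@d["eye"]
    return np.linalg.solve(A,b)
def proj(d,P):
    p=(np.atleast_2d(P)-d["eye"])@d["attitude"]
    s=np.c_[p[:,0],-p[:,1]]/-p[:,2:]; s=s*(1+d["k1"]*(s**2).sum(1))[:,None]
    return s*d["fx"]+[d["cx"],d["cy"]]
def comps(d,lo,hi,amin=15):
    m=cv2.inRange(cv2.cvtColor(d["frame"],cv2.COLOR_RGB2HSV),np.array(lo),np.array(hi))
    n,l,s,c=cv2.connectedComponentsWithStats(m)
    return l,[(i,s[i].tolist(),c[i].round(1).tolist()) for i in range(1,n) if s[i,4]>=amin]
E
python3 - <<'E'
from h import *
t=get_image("top");s=get_image("scene")
hsv=cv2.cvtColor(t["frame"],cv2.COLOR_RGB2HSV)
for p in[(380,215),(300,235),(262,275),(395,243),(408,243),(250,222),(375,240),(272,240)]: print(p,hsv[p[1],p[0]])
# board outline: convex hull of bright region round it
m=(hsv[...,2]>110).astype(np.uint8); m[:190]=0;m[300:]=0;m[:,:215]=0;m[:,445:]=0
n,l,st,c=cv2.connectedComponentsWithStats(m);i=1+np.argmax(st[1:,4])
R=cv2.minAreaRect(np.argwhere(l==i)[:,::-1].astype(np.float32));B=cv2.boxPoints(R)
W=plane(t,B,.024);print("board",B.round(1).tolist(),W.round(4).tolist(),[np.linalg.norm(W[k]-W[k-1]).round(4) for k in range(4)])
for nm,d,box in(("top",t,(220,200,440,292)),("scene",s,(170,180,420,380))):
  for cn,lo,hi in(("red",(0,180,90),(4,255,255)),("red2",(174,150,90),(180,255,255)),("orange",(5,190,150),(14,255,255)),("amber",(12,120,130),(22,255,255)),("green",(60,60,20),(95,255,140))):
    l,cs=comps(d,lo,hi)
    print(nm,cn,[x[1:] for x in cs if box[0]<x[2][0]<box[2] and box[1]<x[2][1]<box[3]])
a=cv2.resize(t["frame"][195:297,215:445],None,fx=3.4,fy=3.4,interpolation=cv2.INTER_CUBIC)
cv2.imwrite("pics/top_crop.png",a[:,:,::-1])
a=cv2.resize(s["frame"][180:380,170:420],None,fx=3,fy=3,interpolation=cv2.INTER_CUBIC)
cv2.imwrite("pics/scene_crop.png",a[:,:,::-1])
E
```

```text
(380, 215) [ 19  80 227]
(300, 235) [ 19 140 242]
(262, 275) [  1 175 241]
(395, 243) [  1 183 240]
(408, 243) [ 16 176 255]
(250, 222) [ 78  96 125]
(375, 240) [ 77  87 100]
(272, 240) [ 19  53 159]
board [[222.89999389648438, 286.0], [224.89999389648438, 197.60000610351562], [435.0, 202.39999389648438], [433.0, 290.70001220703125]] [[0.4741, 0.2094, 0.024], [0.6805, 0.2042, 0.024], [0.663, -0.2919, 0.024], [0.4546, -0.2795, 0.024]] [np.float64(0.4893), np.float64(0.2065), np.float64(0.4964), np.float64(0.2088)]
top red [([394, 237, 4, 13, 38], [395.9, 243.4]), ([258, 272, 8, 6, 34], [261.6, 274.4])]
top red2 []
top orange [([402, 240, 10, 11, 41], [404.1, 246.0])]
top amber [([278, 217, 66, 57, 3611], [310.6, 245.1]), ([401, 238, 13, 13, 145], [407.5, 244.1])]
top green [([228, 220, 42, 46, 1168], [245.7, 242.3]), ([375, 226, 44, 38, 718], [393.3, 245.8])]
scene red [([333, 196, 7, 14, 63], [335.9, 203.3]), ([228, 279, 12, 14, 55], [232.3, 286.7])]
scene red2 []
scene orange []
scene amber [([268, 221, 91, 80, 3609], [312.6, 260.0]), ([212, 286, 17, 27, 221], [219.6, 298.1]), ([320, 322, 99, 88, 952], [369.3, 365.3]), ([364, 358, 10, 10, 71], [368.5, 362.4])]
scene green [([339, 205, 58, 52, 920], [370.7, 230.8]), ([203, 274, 62, 57, 1217], [233.8, 306.2])]
```

View pics/top_crop.png

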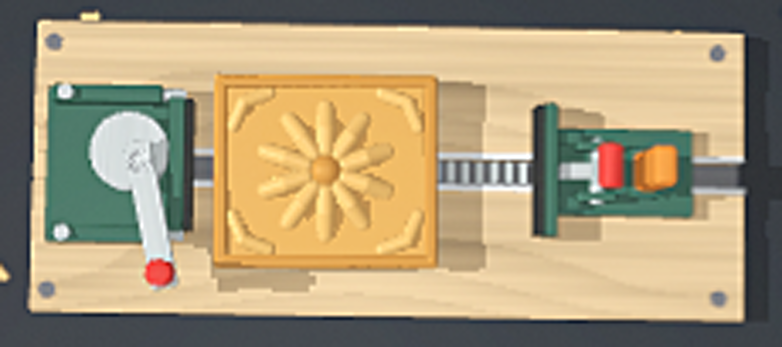

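View pics/scene_crop.png

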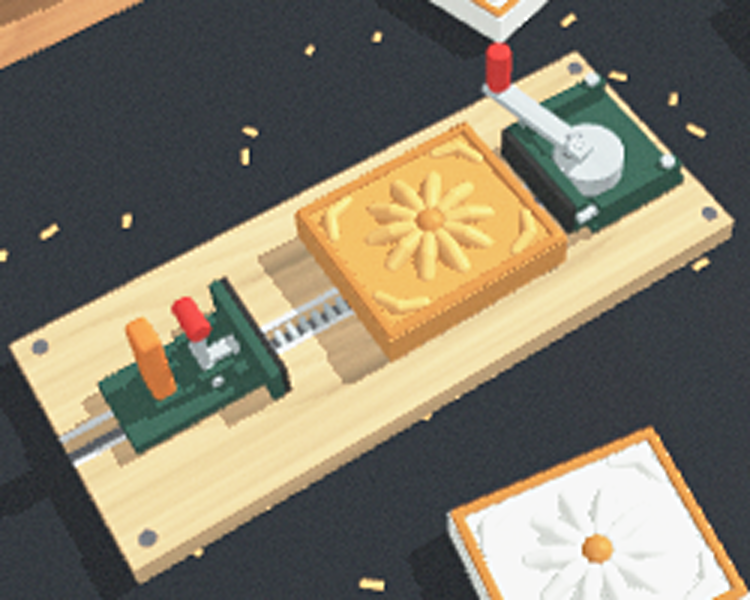

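Crops: the amber panel is confirmed as the wooden carving, at top crop (212–438, 75–268). Rubber stop face at u≈533, jaw face at u≈193, red bar (610,165), post (655,165), knob (159,272). The white panels lie off the board.

```bash
python3 - <<'E'
from h import *
t=get_image("top");s=get_image("scene")
T=lambda u,v:(215+(u+.5)/3.4-.5,195+(v+.5)/3.4-.5)
S=lambda u,v:(170+(u+.5)/3-.5,180+(v+.5)/3-.5)
p=lambda n,a:print(n,np.round(a,4).tolist())
C=plane(t,[T(38,20),T(744,33),T(743,321),T(29,311)],.024);p("boardtop",C)
C2=plane(s,[S(10,345),S(140,583),S(733,220),S(577,52)],.024);p("boardscene(-x-y,+x-y,+x+y,-x+y)",C2)
for nm,c in(("top",[C[3],C[2],C[0],C[1]]),("scene",[C2[3],C2[0],C2[2],C2[1]])):
    # -x+y,-x-y,+x+y,+x-y
    d=(c[0]+c[2])/2-(c[1]+c[3])/2; L=np.linalg.norm(d); d/=L; ctr=sum(c)/4; 
    p(nm+" yaxis,len,yaw,origin",[*d[:2],L,np.degrees(np.arctan2(-d[0],d[1])),*(ctr+d*.035)])
p("rail top",plane(t,[T(205,170),T(744,174)],.024))
p("bar tri",tri(t,T(610,165),s,S(191,318)))
p("knob tri top",tri(t,T(159,270),s,S(499,50)))
p("knob plane top",plane(t,[T(159,271)],.108))
p("knob scene z.066+.024",plane(s,[S(498,67)],.088))
p("cam axis top .07",plane(t,[T(130,152)],.07)); p("cam axis scene",plane(s,[S(590,150)],.07))
p("post tri top centre",tri(t,T(660,150),s,S(143,325))); p("post plane",plane(t,[T(660,165)],.112))
p("bar plane",plane(t,[T(610,165)],.106))
p("stop face top edge z.058",plane(t,[T(533,103),T(533,235)],.058))
p("stop face scene top",plane(s,[S(222,280),S(290,380)],.058))
p("jaw face top z.058",plane(t,[T(193,100),T(191,230)],.058))
l,cs=comps(t,(12,120,130),(22,255,255));i=[x[0] for x in cs if x[1][4]>3000 and 215<x[2][1]<290 and 270<x[2][0]<350][0]
R=cv2.minAreaRect(np.argwhere(l==i)[:,::-1].astype(np.float32));b=cv2.boxPoints(R);w=plane(t,b,.054)
p("panel",w);p("sizes,ctr",[*[np.linalg.norm(w[k]-w[k-1]) for k in range(4)],*w.mean(0)])
# strip profile along rail
g=cv2.cvtColor(t["frame"],cv2.COLOR_RGB2GRAY);print(g[243:248,340:378].mean(0).round().astype(int).tolist())
E
```

```text
boardtop [[0.6735, 0.202, 0.024], [0.6583, -0.2881, 0.024], [0.4585, -0.2802, 0.024], [0.4738, 0.2086, 0.024]]
boardscene(-x-y,+x-y,+x+y,-x+y) [[0.4613, -0.2797, 0.024], [0.6687, -0.2867, 0.024], [0.674, 0.2011, 0.024], [0.4773, 0.208, 0.024]]
top yaxis,len,yaw,origin [0.0311, 0.9995, 0.4897, -1.785, 0.5671, -0.0044, 0.024]
scene yaxis,len,yaw,origin [0.0218, 0.9998, 0.4878, -1.2483, 0.5711, -0.0043, 0.024]
rail top [[0.5682, 0.0879, 0.024], [0.5598, -0.2844, 0.024]]
bar tri [0.5623, -0.1775, 0.0981]
knob tri top [0.4993, 0.1141, 0.1089]
knob plane top [[0.4985, 0.1139, 0.108]]
knob scene z.066+.024 [[0.4977, 0.115, 0.088]]
cam axis top .07 [[0.5776, 0.1351, 0.07]]
cam axis scene [[0.588, 0.1319, 0.07]]
post tri top centre [0.5683, -0.2069, 0.1263]
post plane [[0.5609, -0.207, 0.112]]
bar plane [[0.5618, -0.1759, 0.106]]
stop face top edge z.058 [[0.6076, -0.1339, 0.058], [0.5191, -0.1316, 0.058]]
stop face scene top [[0.5226, -0.1385, 0.058], [0.6173, -0.1408, 0.058]]
jaw face top z.058 [[0.6128, 0.0939, 0.058], [0.526, 0.0961, 0.058]]
panel [[0.6292, 0.0789, 0.054], [0.6272, -0.0697, 0.054], [0.4994, -0.0669, 0.054], [0.5017, 0.0803, 0.054]]
sizes,ctr [0.1275, 0.1486, 0.1279, 0.1473, 0.5644, 0.0056, 0.054]
[184, 175, 172, 132, 144, 94, 131, 187, 162, 91, 117, 180, 185, 89, 104, 172, 184, 113, 98, 172, 235, 165, 85, 142, 237, 201, 83, 136, 233, 232, 92, 78, 55, 63, 66, 88, 118, 105]
```

```bash
cat >> h.py <<'E'
O=np.array([.567,-.0044]);Y=np.array([.027,.9996])
def bp(y,z,x=0): # board x,y and world z -> world
    return np.array([*(O+Y*y+np.array([Y[1],-Y[0]])*x),z])
def rot(sgn=1):
    y=np.array([*Y,0])*sgn; z=np.array([0,0,-1.]); return np.c_[np.cross(y,z),y,z]
def by(): return float((arm.read_ee_pos()[:2]-O)@Y)
def st(m=""): print(m,"t%.1f"%arm.read_t(),"by%.4f"%by(),"z%.4f"%arm.read_ee_pos()[2],"F",np.round(arm.read_ft_force(),1),"w%.4f"%arm.read_gripper_width(),"ff",np.round(arm.read_finger_force(),1),flush=True)
E
python3 - <<'E'
from h import *
s=get_image("scene");S=lambda u,v:(170+(u+.5)/3-.5,180+(v+.5)/3-.5)
print("jaw",plane(s,[S(505,130),S(580,225)],.058).round(4).tolist(),"panelfar",plane(s,[S(465,123),S(566,235)],.054).round(4).tolist(),"near",plane(s,[S(297,218),S(388,345)],.054).round(4).tolist())
c=[]
for g in(1,-1):
    q=arm.inverse_kinematics(bp(-.193,.2),rot(g)); 
    if q is not None: c.append((abs(np.array(q)[6]),g,q)); print(g,np.round(q,2))
g=min(c,key=lambda x:x[0])[1]; print("sgn",g,"| arm rot",arm.read_eef_rot().round(2).tolist())
arm.movep(bp(-.193,.2),rot(g)); st("above")
eoat.command_gripper(.078,20)
print(arm.movel(bp(-.193,.075),vel=.12,until_force=10)); st("down")
eoat.command_gripper(.03,20); st("squeezed")
for n in("top","scene"):
    d=get_image(n); cv2.imwrite(f"pics/{n}1.png",d["frame"][:,:,::-1])
E
```

```text
jaw [[0.5297, 0.0985, 0.058], [0.6299, 0.0913, 0.058]] panelfar [[0.5043, 0.08, 0.054], [0.6289, 0.0798, 0.054]] near [[0.5053, -0.0677, 0.054], [0.6306, -0.0721, 0.054]]
1 [ 0.06  0.41  0.31  1.74 -0.14  1.01  1.96]
-1 [-0.19  0.46  0.64  1.75 -0.32  1.03 -1.04]
sgn -1 | arm rot [[-0.97, 0.24, -0.0], [0.24, 0.97, -0.0], [0.0, -0.0, -1.0]]
above t3.6 by-0.1918 z0.1999 F [ 0.  -0.9 -0.1] w0.0856 ff 0.0
False
down t5.0 by-0.1933 z0.0758 F [ 0.3  0.  -0.8] w0.0781 ff 0.0
squeezed t5.5 by-0.1954 z0.0767 F [-1.9 -3.   6.1] w0.0340 ff 21.7
```

```bash
python3 - <<'E'
from h import *
b=by()
arm.movel(bp(-.1954+.050,.0767),vel=.06); arm.hold(.2); st("50")
for k in range(1,10):
    arm.movel(bp(-.1954+.050+.002*k,.0767),vel=.02); print(k,"by%.4f"%by(),arm.read_ft_force().round(1))
st()
t=get_image("top");s=get_image("scene")
cv2.imwrite("pics/top2.png",cv2.resize(t["frame"][195:297,215:445],None,fx=3.4,fy=3.4,interpolation=cv2.INTER_CUBIC)[:,:,::-1])
cv2.imwrite("pics/scene2.png",cv2.resize(s["frame"][180:380,170:420],None,fx=3,fy=3,interpolation=cv2.INTER_CUBIC)[:,:,::-1])
E
```

```text
50 t6.7 by-0.1437 z0.0768 F [5.3 2.2 4.6] w0.0342 ff 18.7
1 by-0.1432 [5.2 0.6 2.4]
2 by-0.1419 [ 6.  -1.8  0.4]
3 by-0.1400 [ 5.9 -2.8  1.4]
4 by-0.1381 [ 6.5 -1.8  1.3]
5 by-0.1361 [ 6.2 -0.9  0.6]
6 by-0.1341 [ 5.4 -3.1  2. ]
7 by-0.1321 [ 5.3 -1.8  0.7]
8 by-0.1302 [ 5.  -3.   0.3]
9 by-0.1289 [ 6.5 -3.6 -0.2]
 t9.0 by-0.1289 z0.0768 F [ 6.5 -3.6 -0.2] w0.0341 ff 21.8
```

View pics/scene2.png

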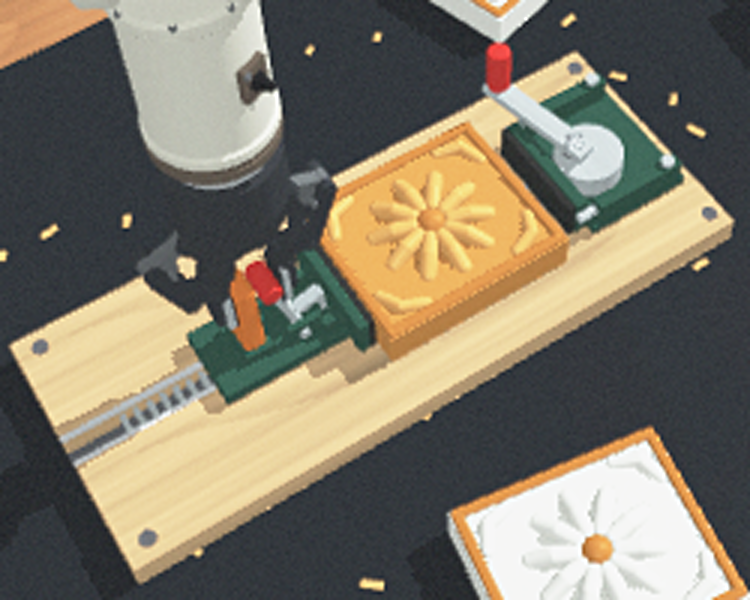

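Scene crop 2: the stop's rubber face is now at the panel's near edge (350–390, 340), and the panel has not visibly moved. The jaw gap is about 14 mm against 18 mm of travel, so I feel how far the panel leaves room by pushing it gently against the jaw.

```bash
python3 - <<'E'
from h import *
def far(d):
    l,cs=comps(d,(12,120,130),(22,255,255));m=None
    for x in cs:
        if x[1][4]>1500 and 210<x[2][1]<290 and 265<x[2][0]<350: m=l==x[0]
    if m is None: return None
    r=[np.flatnonzero(m[k]).min() for k in range(225,268) if m[k].any()]
    return np.mean(r),np.polyfit(range(len(r)),r,1)[0]
print("far edge col",far(cv2 and get_image("top")))
hit=False;y=-.1289
while not hit and y<-.105:
    y+=.003
    hit=arm.movel(bp(y,.0767),vel=.02,until_force=9); 
    print("by%.4f"%by(),arm.read_ft_force().round(1),far(get_image("top")),hit,flush=True)
st()
E
```

```text
far edge col (np.float64(277.13953488372096), np.float64(-0.012231954092421742))
by-0.1277 [ 6.4 -5.1 -0.3] (np.float64(276.83720930232556), np.float64(-0.019027484143766427)) False
by-0.1246 [ 7.1 -4.4 -0.3] (np.float64(275.48837209302326), np.float64(-0.033675626698885686)) False
by-0.1215 [ 6.3 -4.5 -0.3] (np.float64(274.06976744186045), np.float64(-0.007399577167020279)) False
by-0.1185 [ 6.1 -3.5 -0. ] (np.float64(272.8139534883721), np.float64(-0.021141649048629665)) False
by-0.1155 [ 6.2 -4.   0.2] (np.float64(271.6744186046512), np.float64(-0.027937179099973206)) False
by-0.1155 [-0.  -1.9  1.6] (np.float64(271.5581395348837), np.float64(-0.0302023557837523)) True
 t11.1 by-0.1155 z0.0767 F [-0.2 -1.6  0.6] w0.0339 ff 22.8
```

```bash
python3 - <<'E'
from h import *
y=by()
for k in range(1,12):
    y+=.001
    h=arm.movel(bp(y,.0767),vel=.02,until_force=14); f=arm.read_ft_force()
    print("cmd%.4f by%.4f"%(y,by()),f.round(1),h,flush=True)
    if f[1]<-11: break
st()
d=get_image("top");cv2.imwrite("pics/top3.png",cv2.resize(d["frame"][195:297,215:445],None,fx=3.4,fy=3.4,interpolation=cv2.INTER_CUBIC)[:,:,::-1])
E
```

```text
cmd-0.1145 by-0.1155 [ 6.4 -4.2 -1.9] False
cmd-0.1135 by-0.1155 [ 6.5 -5.6 -2.7] False
cmd-0.1125 by-0.1155 [ 7.4 -8.8 -3.7] False
cmd-0.1115 by-0.1155 [  7.3 -10.3  -5.4] False
cmd-0.1105 by-0.1155 [  7.1 -12.5  -6.6] False
 t12.4 by-0.1155 z0.0767 F [  7.1 -12.5  -6.6] w0.0342 ff 29.8
```

View pics/top3.png

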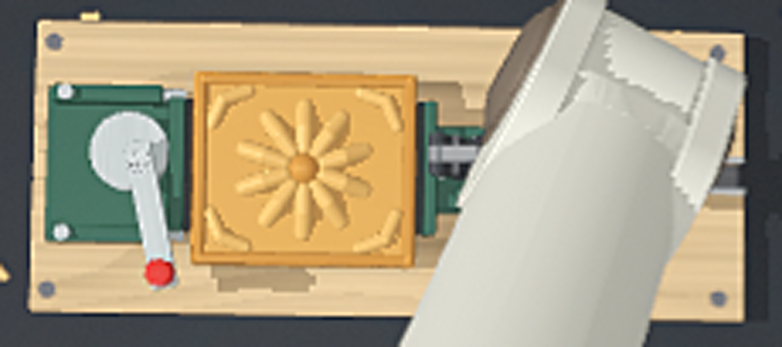

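Top crop 3: the panel is flush between jaw (u≈190) and stop (u≈417), and the stop halts hard 79.9 mm from its start. I ease off, let go here and see whether the pin drops.

```bash
python3 - <<'E'
from h import *
arm.movel(bp(-.1157,.0767),vel=.02); st("eased")
eoat.command_gripper(.058,20); st("open58")
arm.hold(.3)
s=get_image("scene")
cv2.imwrite("pics/scene3.png",cv2.resize(s["frame"][230:330,210:320],None,fx=5,fy=5,interpolation=cv2.INTER_CUBIC)[:,:,::-1])
E
```

```text
eased t12.9 by-0.1155 z0.0767 F [ 5.8 -1.  -1. ] w0.0339 ff 23.4
open58 t13.2 by-0.1161 z0.0763 F [ 0.5 -0.6  0.4] w0.0577 ff 0.0
```

View pics/scene3.png

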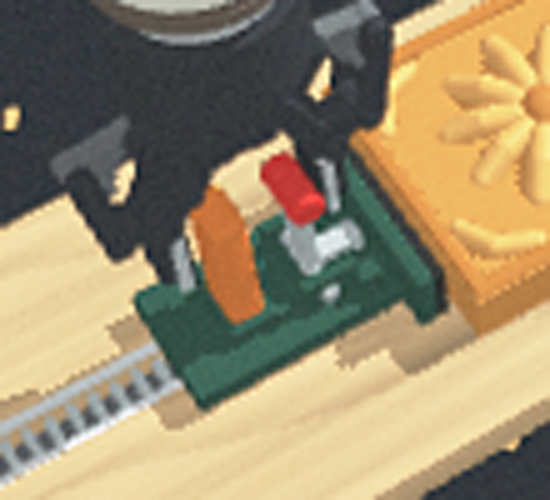

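The bar (292,188) sits well away from the post (225,200), so the pin has entered the notch. The front finger still limits the bar slightly, so I open fully, lift off and measure bar to post against the start state.

```bash
python3 - <<'E'
from h import *
eoat.command_gripper(.080); arm.hold(.2)
p=arm.read_ee_pos(); arm.movel([*p[:2],.21],vel=.2)
k=bp(.115,.21); arm.movep([.47,.10,.21],rot(-1)); st()
t0=dict(get_image("top"));s=get_image("scene")
t0["frame"]=cv2.imread("pics/top0.png")[:,:,::-1].copy(); s0=dict(s);s0["frame"]=cv2.imread("pics/scene0.png")[:,:,::-1].copy()
t=get_image("top")
for nm,d,box in(("t0",t0,(340,230,425,262)),("t",t,(340,230,425,262)),("s0",s0,(200,260,262,330)),("s",s,(200,240,300,320))):
  for cn,lo,hi in(("red",(0,150,90),(4,255,255)),("amber",(5,160,130),(22,255,255)),("green",(60,60,20),(95,255,140))):
    l,cs=comps(d,lo,hi,30); print(nm,cn,[x[1:] for x in cs if box[0]<x[2][0]<box[2] and box[1]<x[2][1]<box[3]])
a=cv2.resize(s["frame"][180:330,200:400],None,fx=4,fy=4,interpolation=cv2.INTER_CUBIC)
cv2.imwrite("pics/scene4.png",a[:,:,::-1])
E
```

```text
t15.9 by0.1005 z0.2098 F [-0.   0.1  0.2] w0.0801 ff 0.0
t0 red [([391, 237, 7, 13, 88], [394.0, 243.1])]
t0 amber [([402, 238, 12, 13, 140], [407.6, 244.1])]
t0 green [([375, 226, 44, 38, 719], [393.3, 245.8])]
t red [([356, 237, 7, 13, 87], [359.0, 242.7])]
t amber [([368, 237, 11, 14, 129], [373.0, 243.4])]
t green [([341, 225, 44, 39, 811], [360.8, 245.3])]
s0 red [([227, 279, 13, 15, 111], [233.3, 286.0])]
s0 amber [([212, 286, 16, 27, 231], [219.7, 299.0])]
s0 green [([203, 274, 62, 57, 1219], [233.7, 306.2])]
s red [([262, 261, 13, 14, 108], [268.2, 267.3])]
s amber [([248, 267, 15, 27, 237], [254.7, 280.4])]
s green [([237, 256, 61, 55, 1152], [267.4, 287.8])]
```

View pics/scene4.png

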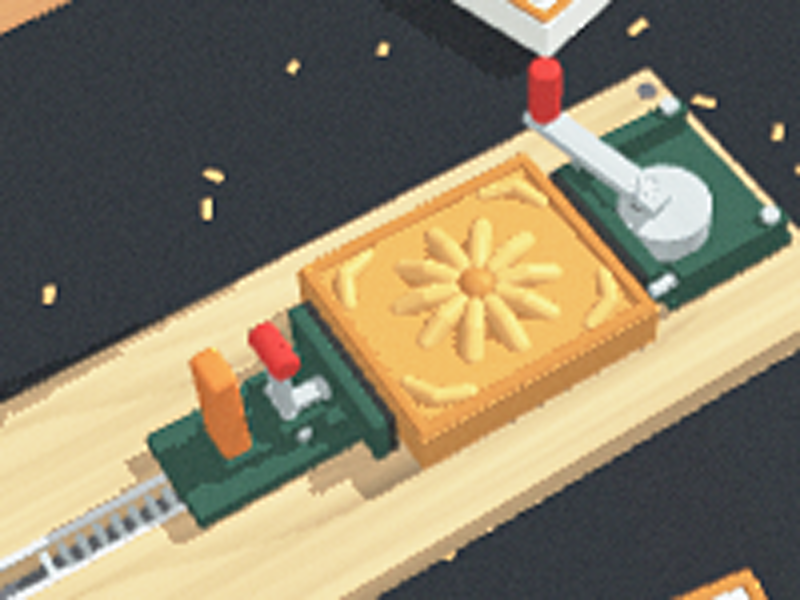

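Scene crop 4: bar (274,350) to post (218,400) has the same spacing as at the start in both views (top 14.0 vs 13.6 px), so the pin is fully home. The panel is squared between the faces. Next, the cam knob at (545,90).

```bash
cat >> h.py <<'E'
A=np.array([.571,.134])
A=np.array([.4985,.114])+.075*(A-[.4985,.114])/np.linalg.norm(A-[.4985,.114])
TH0=np.arctan2(*(np.array([.4985,.114])-A)[::-1])
def kp(a,z=.078):
    th=TH0-a; d=np.array([np.sin(th),-np.cos(th)]) # clockwise tangent
    y=np.array([*-d,0]); zz=np.array([0,0,-1.])
    return np.array([*(A+.075*np.array([np.cos(th),np.sin(th)])),z]),np.c_[np.cross(y,zz),y,zz],d
def cam():
    v=arm.read_ee_pos()[:2]-A; th=np.arctan2(v[1],v[0]); a=(TH0-th+np.pi)%(2*np.pi)-np.pi
    d=np.array([np.sin(th),-np.cos(th)]); f=arm.read_ft_force()[:2]
    return a,-(f@d),f@(v/np.linalg.norm(v)),np.linalg.norm(v)
def step(a,vel=.03):
    p,R,d=kp(a); arm.movel(p,R,vel=vel); arm.hold(.15); c=cam(); print("cmd%.3f a%.3f Ft%.1f Fr%.1f r%.4f t%.1f"%(a,*c,arm.read_t()),flush=True); return c
E
python3 - <<'E'
from h import *
eoat.command_gripper(.05)
p,R,d=kp(0,.16); arm.movep(p,R); p,R,d=kp(0); print(arm.movel(p,vel=.1,until_force=8)); st("at knob")
print(cam()); eoat.command_gripper(.01,25); st("gripped"); print(cam())
for a in(.02,.04,.06,.08,.10,.12):
    c=step(a)
    if c[1]>11: break
E
```

```text
False
at knob t17.8 by0.1166 z0.0786 F [-0.5  0.7 -1. ] w0.0501 ff 0.0
(np.float64(-0.0015137176248982698), np.float64(-0.7991293144056176), np.float64(0.32395926473414816), np.float64(0.07445662392402129))
gripped t18.2 by0.1169 z0.0786 F [-1.3  0.   6.4] w0.0173 ff 24.9
(np.float64(0.004734376136114715), np.float64(-0.38287230296719077), np.float64(1.2714407669902295), np.float64(0.0746571296797098))
cmd0.020 a0.017 Ft0.7 Fr1.5 r0.0746 t18.6
cmd0.040 a0.037 Ft0.1 Fr0.3 r0.0745 t19.0
cmd0.060 a0.057 Ft0.7 Fr1.3 r0.0744 t19.4
cmd0.080 a0.078 Ft1.4 Fr0.8 r0.0743 t19.8
cmd0.100 a0.098 Ft0.5 Fr0.2 r0.0742 t20.2
cmd0.120 a0.119 Ft1.3 Fr0.6 r0.0741 t20.6
```

```bash
python3 - <<'E'
from h import *
s=get_image("scene");t=get_image("top")
a=cv2.resize(s["frame"][140:290,260:460],None,fx=4,fy=4,interpolation=cv2.INTER_CUBIC)
cv2.imwrite("pics/scene5.png",a[:,:,::-1])
for k in range(2):
  p,R,d=kp(.15+.03*k); arm.movel(p,R,vel=.03); print([round(float(x),3) for x in cam()])
E
```

```text
[0.152, 0.465, -0.267, 0.074]
[0.183, 1.192, -0.386, 0.074]
```

View pics/scene5.png

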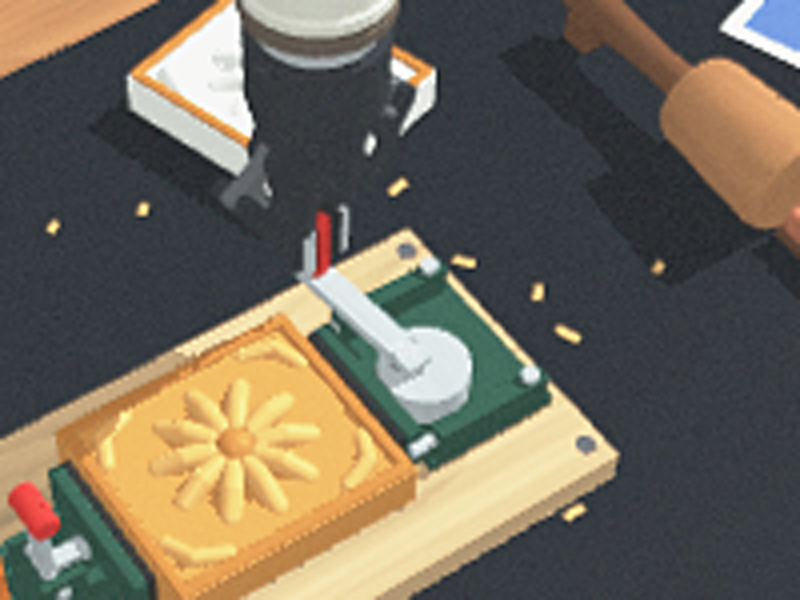

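Scene crop 5: the knob (322,243) sits between the pads and the lever follows. I go on in small steps, watching the tangential force.

```bash
python3 - <<'E'
from h import *
a=.18
while a<.6:
  a+=.03
  p,R,d=kp(a); arm.movel(p,R,vel=.03); c=cam(); print("cmd%.2f"%a,[round(float(x),3) for x in c],arm.read_ft_force().round(1),flush=True)
  if c[1]>5: break
st()
def edges(d):
    w=plane(d,[x[2] for x in comps(d,(0,150,90),(4,255,255),30)[1] if 340<x[2][0]<425 and 230<x[2][1]<262],.106); return w.round(4)
t=get_image("top"); t0=dict(t); t0["frame"]=cv2.imread("pics/top0.png")[:,:,::-1].copy(); print("bar",edges(t0),edges(t))
h0=cv2.cvtColor(t0["frame"],cv2.COLOR_RGB2GRAY);h1=cv2.cvtColor(t["frame"],cv2.COLOR_RGB2GRAY)
print("jaw rows0",h0[252:258,260:285].mean(0).astype(int).tolist());print("jaw rows1",h1[252:258,260:285].mean(0).astype(int).tolist())
E
```

```text
cmd0.21 [0.214, 0.919, -1.311, 0.074] [ 1.4 -0.8  5.1]
cmd0.24 [0.244, 1.661, -1.481, 0.074] [ 1.5 -1.6  5.1]
cmd0.27 [0.275, 0.571, -3.959, 0.073] [ 4.  -0.6  4.6]
cmd0.30 [0.304, 0.598, -5.122, 0.073] [ 5.1 -0.8  5.7]
cmd0.33 [0.334, 0.506, -5.776, 0.073] [ 5.7 -0.9  4.5]
cmd0.36 [0.364, 0.958, -6.494, 0.073] [ 6.4 -1.6  4. ]
cmd0.39 [0.39, 0.649, -6.667, 0.073] [ 6.5 -1.4  3.8]
cmd0.42 [0.409, 3.262, -6.494, 0.073] [ 6.  -4.1  5.3]
cmd0.45 [0.432, 3.554, -6.659, 0.073] [ 6.  -4.6  6.7]
cmd0.48 [0.451, 6.229, -5.419, 0.073] [ 4.2 -7.1  7.7]
 t23.7 by0.1496 z0.0786 F [ 4.2 -7.1  7.7] w0.0170 ff 25.2
bar [[ 0.562  -0.1757  0.106 ]] [[ 0.5638 -0.0996  0.106 ]]
jaw rows0 [220, 233, 178, 110, 68, 84, 90, 91, 81, 62, 58, 55, 185, 171, 168, 167, 167, 159, 189, 178, 179, 119, 170, 200, 187]
jaw rows1 [105, 105, 106, 94, 79, 151, 99, 102, 104, 105, 64, 55, 59, 137, 182, 167, 140, 188, 196, 182, 175, 189, 188, 187, 188]
```

```bash
python3 - <<'E'
from h import *
t=arm.read_t(); p,R,d=kp(.28); arm.movel(p,R,vel=.03)
a=.28
while a<.50:
  a+=.01
  p,R,d=kp(a); arm.movel(p,R,vel=.012); c=cam(); print("%.2f a%.4f Ft%.1f Fr%.1f tq%.2f t%.1f"%(a,*c[:3],arm.read_moment()[2],arm.read_t()),flush=True)
  if c[1]>8: break
E
```

```text
0.29 a0.2808 Ft1.8 Fr-3.5 tq-0.07 t24.7
0.30 a0.2880 Ft3.0 Fr-3.4 tq-0.05 t24.9
0.31 a0.2981 Ft4.2 Fr-4.3 tq0.03 t25.2
0.32 a0.3075 Ft4.5 Fr-3.7 tq-0.07 t25.4
0.33 a0.3180 Ft3.1 Fr-4.4 tq-0.06 t25.7
0.34 a0.3279 Ft3.5 Fr-5.3 tq-0.01 t25.9
0.35 a0.3382 Ft3.2 Fr-4.4 tq0.01 t26.2
0.36 a0.3482 Ft3.0 Fr-4.5 tq0.00 t26.4
0.37 a0.3581 Ft3.4 Fr-5.4 tq0.01 t26.7
0.38 a0.3677 Ft3.4 Fr-5.7 tq-0.03 t26.9
0.39 a0.3756 Ft4.0 Fr-5.1 tq0.01 t27.2
0.40 a0.3832 Ft4.0 Fr-4.5 tq0.02 t27.4
0.41 a0.3921 Ft4.6 Fr-4.6 tq0.17 t27.7
0.42 a0.4004 Ft4.1 Fr-5.5 tq0.12 t27.9
0.43 a0.4086 Ft4.7 Fr-4.7 tq0.17 t28.2
0.44 a0.4169 Ft4.8 Fr-5.8 tq0.17 t28.4
0.45 a0.4251 Ft5.9 Fr-5.6 tq0.17 t28.7
0.46 a0.4334 Ft5.7 Fr-5.2 tq0.19 t28.9
0.47 a0.4417 Ft5.6 Fr-5.1 tq0.25 t29.2
0.48 a0.4504 Ft6.0 Fr-5.3 tq0.23 t29.4
0.49 a0.4542 Ft8.3 Fr-5.4 tq0.17 t29.7
```

Clean curve: the baseline is 3.4 N and the catch is at a≈0.370. At a=0.454 the jaw has pressed 0.88 mm, about 22 N of clamping, and the knob force rise agrees. I relax, let go and check.

```bash
python3 - <<'E'
from h import *
a=cam()[0]; p,R,d=kp(a); q=arm.read_ee_pos(); arm.movel(q,R,vel=.02); print(cam()[:2])
eoat.command_gripper(.05); p=arm.read_ee_pos(); arm.movel([*p[:2],.22],vel=.15); arm.movep([.40,.30,.28],arm.read_eef_rot()); st()
s=get_image("scene");t=get_image("top")
for nm,d,box in(("t",t,(230,230,425,290)),("s",s,(200,180,400,320))):
  for cn,lo,hi in(("red",(0,150,90),(4,255,255)),("amber",(5,160,130),(22,255,255))):
    l,cs=comps(d,lo,hi,30); print(nm,cn,[x[1:] for x in cs if box[0]<x[2][0]<box[2] and box[1]<x[2][1]<box[3]])
T=np.hstack([cv2.resize(d["frame"][y:y+150,x:x+200],None,fx=2,fy=2,interpolation=cv2.INTER_CUBIC) for d,x,y in((t,220,180),(s,200,180))])
T=np.vstack([T]);cv2.imwrite("pics/final.png",T[:,:,::-1])
x=[x[2] for x in comps(t,(0,150,90),(4,255,255),30)[1] if 240<x[2][0]<290 and 250<x[2][1]<290]
w=plane(t,x,.1)[0]; v=w[:2]-A; print("knob",w.round(4),"angle",(TH0-np.arctan2(v[1],v[0])+np.pi)%(2*np.pi)-np.pi)
E
```

```text
(np.float64(0.4338614944755914), np.float64(3.1596863295340003))
 t32.3 by0.2985 z0.2793 F [ 0.3 -0.4 -0.2] w0.0500 ff 0.0
t red [([356, 237, 7, 13, 86], [359.1, 242.9]), ([244, 271, 9, 8, 56], [248.0, 274.6])]
t amber [([273, 216, 66, 58, 903], [305.7, 244.2]), ([368, 237, 11, 14, 130], [373.1, 243.4]), ([302, 240, 9, 9, 59], [305.7, 244.0])]
s red [([343, 188, 8, 17, 118], [346.5, 196.0]), ([262, 261, 13, 14, 105], [268.1, 267.4])]
s amber [([273, 220, 86, 71, 586], [316.2, 253.0]), ([247, 267, 15, 27, 237], [254.5, 280.4])]
knob [0.4986 0.1436 0.1   ] angle 0.40251522668941053
```

View pics/final.png

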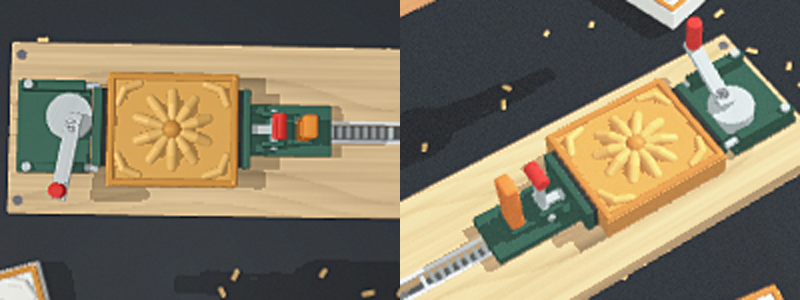

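Final view: the panel is snug between jaw and stop, the bar-to-post spacing is still the home value, and the bystanders are untouched. The estimated clamp force is 17–22 N, near the low end, so I regrip once to check the breakaway force.

```bash
python3 - <<'E'
from h import *
p,R,d=kp(.425,.16); arm.movep(p,R); arm.movel(kp(.425)[0],vel=.1,until_force=8); print([round(float(x),3) for x in cam()])
eoat.command_gripper(.01,25); c=cam(); print("grip",[round(float(x),4) for x in c]); a0=a=c[0]
while a<a0+.07:
  a+=.01
  p,R,d=kp(a); arm.movel(p,R,vel=.012); c=cam(); print("%.3f a%.4f Ft%.1f t%.1f"%(a,*c[:2],arm.read_t()),flush=True)
  if c[1]>6.6: break
E
```

```text
[0.427, -0.828, -0.447, 0.074]
grip [0.4252, 1.4113, 1.3541, 0.0746]
0.435 a0.4259 Ft2.7 t34.9
0.445 a0.4286 Ft4.3 t35.1
0.455 a0.4309 Ft5.1 t35.4
0.465 a0.4373 Ft6.1 t35.6
0.475 a0.4459 Ft5.9 t35.9
0.485 a0.4504 Ft7.4 t36.1
```

The breakaway force is about 6.0 N against a 3.3 N baseline, so about 20 N of clamping. Release, retreat and hand in.

```bash
python3 - <<'E'
from h import *
eoat.command_gripper(.05); p=arm.read_ee_pos(); arm.movel([*p[:2],.22],vel=.15); arm.movep([.40,.30,.28],arm.read_eef_rot()); st()
s=get_image("scene");t=get_image("top")
for nm,d,box in(("t",t,(230,230,425,290)),("s",s,(200,180,400,320))):
  for cn,lo,hi in(("red",(0,150,90),(4,255,255)),("amber",(5,160,130),(22,255,255))):
    print(nm,cn,[x[2] for x in comps(d,lo,hi,30)[1] if box[0]<x[2][0]<box[2] and box[1]<x[2][1]<box[3]])
print(arm.finish_job())
E
```

```text
t38.4 by0.2985 z0.2793 F [ 0.6 -1.  -0.2] w0.0501 ff 0.0
t red [[359.1, 242.9], [247.9, 274.6]]
t amber [[305.7, 244.3], [373.1, 243.4], [305.7, 244.0]]
s red [[346.5, 196.1], [268.0, 267.4]]
s amber [[316.1, 253.4], [254.5, 280.5]]
the job is handed in; nothing more can be done
None
```

The job is handed in at about 38 s: the stop's pin is home in the closest notch with room for the panel once it was pushed against the cam jaw (the closest notch to where it first lay would have left more gap than the cam can close), and the cam holds it with an estimated 20 N; no verdict was shown.

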